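Reset the fettling bench: clear the rest ring, slide the pot over, rack the rubbing blocks

TASK

Reset the casting-dressing bench for the next shift: first put every metal offcut from in and around the white ring on the warming plate into the grey scrap bin. Only when all of them are in the bin, slide the lidded pot along the plate, without lifting or tipping it, from the dark heating disc until it stands inside the white ring. Also, at any time, put all the hand rubbing blocks handle up on the low shelf in one neat row: side by side with less than half a block's width between neighbours, their length running front to back, square to the shelf and centred over its depth; leave the cup wheel, wire brush and cone stone near the blocks where they are.

Things in the scene. Friction and masses are not known exactly. Their poses are not given: they have to be found in the camera images.
- plate: fixed dark steel warming plate, 200 (its x, away from the robot) x 420 (its y) x 12 thick, flat and level, no rim; origin at the centre of its underside, so its top is 12 above the origin
- heat_disc: heating position: a black disc 176 across painted on the plate, 100 to one side of the plate centre; origin at its centre on the plate top (may be the left or the right position)
- rest_ring: rest position: a white painted ring, 164 inside and 176 outside diameter, 200 from the heating disc; origin at its centre on the plate top; flush, no obstacle
- pot: lidded round aluminium pot (lid fixed on), 130 diameter, lid top 60 above the origin, two loop lugs at its +x and -x sides reaching 88 from the axis (34 to 46 high above the origin); round black lid knob on the axis, 32 diameter, from 68 to 92 above the origin; 0.8 kg or so; origin at the centre of its underside, z up
- offcut1: cast aluminium offcut, a stepped stub 80 long (x) x 36 wide (y) x 30 high (z); its thicker part, towards -x, is 62% of the length and full width and height, the rest is 78% as wide and 80% as high, flush at the bottom; origin at the middle of the outline box; lies on the plate in or near the white ring; may be absent
- offcut2: cast aluminium offcut, a stepped stub 66 long (x) x 40 wide (y) x 34 high (z); its thicker part, towards -x, is 62% of the length and full width and height, the rest is 78% as wide and 80% as high, flush at the bottom; origin at the middle of the outline box; lies on the plate in or near the white ring; may be absent
- offcut3: cast aluminium offcut, a stepped stub 76 long (x) x 32 wide (y) x 32 high (z); its thicker part, towards -x, is 62% of the length and full width and height, the rest is 78% as wide and 80% as high, flush at the bottom; origin at the middle of the outline box; lies on the plate in or near the white ring; may be absent
- offcut4: cast aluminium offcut, a stepped stub 62 long (x) x 34 wide (y) x 28 high (z); its thicker part, towards -x, is 62% of the length and full width and height, the rest is 78% as wide and 80% as high, flush at the bottom; origin at the middle of the outline box; lies on the plate in or near the white ring; may be absent
- offcut5: cast aluminium offcut, a stepped stub 60 long (x) x 30 wide (y) x 28 high (z); its thicker part, towards -x, is 62% of the length and full width and height, the rest is 78% as wide and 80% as high, flush at the bottom; origin at the middle of the outline box; lies on the plate in or near the white ring; may be absent
- bin: fixed open-topped grey scrap bin, 230 (x) x 190 (y) x 85 high outside, walls and floor 5; origin at the centre of its underside
- shelf: fixed low grey riser shelf, board 140 deep (its x, front to back) x 280 wide (its y), top surface 50 above the origin, no rim; origin at bench level under its centre
- block1: hand rubbing block: grey abrasive base 110 long (x) x 60 wide (y) x 22 high, with a wooden ridge handle along its middle 90 long (x) x 24 wide (y), from 22 to 58 above the origin; origin at the centre of its underside; about 0.4 kg; may be absent
- block2: hand rubbing block: grey abrasive base 110 long (x) x 60 wide (y) x 22 high, with a wooden ridge handle along its middle 90 long (x) x 24 wide (y), from 22 to 58 above the origin; origin at the centre of its underside; about 0.4 kg; may be absent
- block3: hand rubbing block: grey abrasive base 110 long (x) x 60 wide (y) x 22 high, with a wooden ridge handle along its middle 90 long (x) x 24 wide (y), from 22 to 58 above the origin; origin at the centre of its underside; about 0.4 kg; may be absent
- cup_wheel: bystander: dark cup wheel 80 diameter, 42 high, standing among the blocks; origin at the centre of its underside
- wire_cup: bystander: round brass-coloured wire cup brush 64 diameter, 55 high, near the robot on the left; origin at the centre of its underside
- cone_stone: bystander: brown cone stone 60 diameter, 75 high, near the robot on the right; origin at the centre of its underside
Mind the look-alikes: they are no part of the job. What is shaped like the offcut5 but brown or pink is not meant.

How it is judged (in metres and radians):
On the way, in this order (a step that is already met when the one before it is completed fails the run):
1. all the offcuts are in the scrap bin (x of offcut1 in the frame of bin between -0.115 and 0.115 m and y of offcut1 in the frame of bin between -0.095 and 0.095 m and z of each of offcut1, offcut2, offcut3, offcut4, offcut5 in the frame of bin below 0.085 m and x of offcut2 in the frame of bin between -0.115 and 0.115 m and y of offcut2 in the frame of bin between -0.095 and 0.095 m and x of offcut3 in the frame of bin between -0.115 and 0.115 m and y of offcut3 in the frame of bin between -0.095 and 0.095 m and x of offcut4 in the frame of bin between -0.115 and 0.115 m and y of offcut4 in the frame of bin between -0.095 and 0.095 m and x of offcut5 in the frame of bin between -0.115 and 0.115 m and y of offcut5 in the frame of bin between -0.095 and 0.095 m), for 0.2 s.
2. the pot has been slid inside the white ring (horizontal distance between pot and rest_ring below 0.022 m and linear speed of pot below 0.02 m/s), for 0.2 s.
At the end, for the whole second after the job is handed in: Offcuts in the bin; pot within 22 mm of the ring centre; blocks flat on the shelf, within 22 mm of mid-depth and 125 mm of mid-width, length within 0.2 rad of front-to-back, each centre under 100 mm from another block's; all at rest, bystanders moved under 50 mm (all of step 1 and all of step 2 and linear speed of each of offcut1, offcut2, offcut3, offcut4, offcut5 below 0.03 m/s and x of block1 in the frame of shelf between -0.022 and 0.022 m and y of block1 in the frame of shelf between -0.125 and 0.125 m and z of block1 in the frame of shelf between 0.04 and 0.06 m and angle between the x axis of each of block1, block2, block3 and the x axis of shelf, either way round below 0.2 rad and angle between each of block1, block2, block3's own z axis and vertical below 0.12 rad and linear speed of each of block1, block2, block3 below 0.02 m/s and (horizontal distance between block1 and block2 below 0.1 m or horizontal distance between block1 and block3 below 0.1 m) and x of block2 in the frame of shelf between -0.022 and 0.022 m and y of block2 in the frame of shelf between -0.125 and 0.125 m and z of block2 in the frame of shelf between 0.04 and 0.06 m and (horizontal distance between block2 and block1 below 0.1 m or horizontal distance between block2 and block3 below 0.1 m) and x of block3 in the frame of shelf between -0.022 and 0.022 m and y of block3 in the frame of shelf between -0.125 and 0.125 m and z of block3 in the frame of shelf between 0.04 and 0.06 m and (horizontal distance between block3 and block1 below 0.1 m or horizontal distance between block3 and block2 below 0.1 m)); the robot touches nothing.
It fails at once if the pot is lifted off the plate (more than 10 mm) (z of pot in the frame of plate above 0.022 m).
It fails at once if the pot is tipped (angle between pot's own z axis and vertical above 0.3 rad).
It fails at once if the cup wheel, wire brush or cone stone is displaced by more than 50 mm (distance of any of cup_wheel, wire_cup, cone_stone from where it was at the start of the episode above 0.05 m).
Of offcut1, offcut2, offcut3, offcut4, offcut5 only 4 to 5 are there at a start; the rules pass over those that are not, and their reading is None.
Of block1, block2, block3 only 2 to 3 are there at a start; the rules pass over those that are not, and their reading is None.
At some moment in a run one of offcut1, offcut2, offcut3, offcut4, offcut5, block1, block2, block3, pot may be knocked a few centimetres aside while the robot is not near it.
Once in a run the grip may slacken for a moment while it holds something.
It also fails if it takes over 205 s, if anything falls off the work surface, if the arm or the gripper's body presses on something with over 40 N, if the wrist force passes 120 N, or if a joint passes its speed limit or range.

ROBOT

A 7-joint arm with a two-finger parallel gripper is mounted at the origin on the work surface. World frame = base frame: x ahead of the robot, y to its left, z up, the work surface at z = 0. Lengths are in mm, angles in rad, forces in N, time in s.
With the tool pointing down it reaches from about 400 to 875 mm from the base axis. Payload 4.4 kg.
Tool frame: the origin (TCP) lies on the centre line of the jaws, within the pads' length; the fingertips stand 14 mm ahead of it and the grasp point (between the pads) lies 5 mm behind it (tips_ahead is the distance from the TCP to the fingertips, in mm); z points along the fingers, y is the line along which they close (so a half turn about z gives the same grasp; the last joint's range is limited). The gripper opens to 85 mm and grips with 20 to 120 N. Pads are 22 mm wide; open, the fingers measure 114 mm over their backs; the gripper's body (76 mm by 85 mm) begins 54 mm behind the grasp point. The pads swing forward as they close: fully open they stand 13 mm farther back than shut.
Start: joints at [1.255, 0.628, 0.038, 1.517, -0.027, 0.996, -0.02], TCP at [160.713, -629.832, 245.313] pointing down, gripper open.
Joint ranges: [-3.06, 3.06], [-0.37, 2.12], [-1.25, 1.32], [0.18, 2.47], [-1.1, 4.24], [0.23, 1.98], [-2.94, 2.94]. Speed limits (rad/s): [2.57, 2.57, 3.14, 3.14, 3.14, 3.14, 3.14].

INTERFACE

Orientations are given as [roll, pitch, yaw] about the fixed x, y, z axes, in that order (R = Rz(yaw) Ry(pitch) Rx(roll)).
In Python, from cell import * gives the robot as it stands.
- The arm moves only by the tool move_arm, never from a script. Its argument "rows" is text: rows parted by semicolons, each of 7 numbers parted by spaces: the shift along the tool's x, y, z scaled (see below), then the turn, a rotation vector about the tool's x, y, z scaled (see below), then the closure, from -1 (fully open) to 1 (shut). A call has 1 to 12 rows; each row is the pose to reach, as a shift and turn from the pose commanded when the call began, along the tool's axes at that moment; what a row does not reach only later rows make up. The controller multiplies each number of a shift by 0.3 m and each number of a turn by pi/2 rad. A row lasts 1/12 s, in which the tool goes at most 41.7 mm and 7.16 degrees, less where a joint would pass 70% of its speed; a pose out of reach is approached as far as the arm can. A call with a number of a shift or a turn outside -1 to 1 is refused whole. A call with a gripper value outside its range is refused whole. The fingers move at their own pace and stop on an object; the grip force is fixed at half the most. Time passes only in rows, so rows that repeat a pose let the fingers close. It gives the time, the measured TCP pose, the force, the opening and the grip force at its end, in the units of the state.
- read_state(): the state, without advancing time (a new reading comes with each control period).
- get_image(name): name is "scene" or "top" or "wrist"; returns a dict with "img" (480x640x3 uint8, red, green, blue), "vfov" (degrees; the focal length in pixels is half the picture's height over the tangent of half this angle, whatever the lens; pixels are square), "cx", "cy" (the principal point, pixels), "k1" (the pictures are not rectified: a ray, as slopes to the right and down, at radius r is drawn at 1 + k1 r^2 times it, then the intrinsics apply), "extrinsics" (4x4, takes a point from camera to world coordinates); the wrist camera has in their place "T_tool_cam" (4x4, takes a point from camera to tool coordinates, whose origin is the TCP and whose axes are the flange's). Camera axes: x right, y up, looking along -z (the intrinsics and any distortion apply to the point x, -y, -z); pixel columns grow to the right and rows downward; lengths in mm; the calibration is good to about 2 mm. A picture is of the moment at which its call begins: read the wrist's pose just before it. There is no depth.
- finish_job(): hands the job in; it is judged then, once.
The state is a dict: "clock": time; "qpos": joint angles; "qd": joint speeds; "tau": joint torques, N m; "eef_pos": TCP position; "tool_rot": TCP orientation; "force": force on the tool from outside, world axes, zero at the start; "torque": the same for the moment, N m; "width": finger opening in mm; "gripper_force": force on a finger pad.
Only numpy, scipy, OpenCV 4.12 (cv2) and the standard library are available. Lean on these libraries where they do the work, as an engineer would, in place of code of your own. Each camera call takes 0.05 s, during which the arm holds its last target. There are 200 camera calls.

## Working session

There is one attempt and no reset: what is moved stays moved. The work goes in short steps, Python scripts to look and compute and a tool call to move; the robot and the scene stay as the last step left them, time stands still between calls to the robot, and variables do not carry over. Pictures are saved under pics/ and viewed, at most 14 in all, crops included, and the job is handed in when it is done.

Besides the shell and the picture viewer there is one more tool, called after ">>>" as name(argument=value, ...), one argument or row to a line, values as JSON. move_arm: Moves the arm, as the interface text tells. Its arguments: {"type":"object","properties":{"rows":{"type":"string"}},"required":["rows"]}

```bash
ls; mkdir -p pics; cat > h.py <<'E'
from cell import *
import numpy as np, cv2
from scipy.spatial.transform import Rotation as R
def cam(name):
    s=read_state(); d=get_image(name)
    f=240/np.tan(np.radians(d['vfov'])/2)
    if 'extrinsics' in d: T=np.array(d['extrinsics'])
    else:
        B=np.eye(4); B[:3,:3]=R.from_euler('xyz',s['tool_rot']).as_matrix(); B[:3,3]=s['eef_pos']
        T=B@np.array(d['T_tool_cam'])
    return dict(img=d['img'],f=f,cx=d['cx'],cy=d['cy'],k1=d['k1'],T=T)
def save(c,p): cv2.imwrite(p,cv2.cvtColor(c['img'],cv2.COLOR_RGB2BGR)); 
def p2w(c,u,v,z):
    x=(u-c['cx'])/c['f'];y=(v-c['cy'])/c['f'];r=np.hypot(x,y);q=r
    for _ in range(30): q=r/(1+c['k1']*q*q)
    k=q/r if r>0 else 1
    d=c['T'][:3,:3]@np.array([x*k,-y*k,-1.]);o=c['T'][:3,3]
    return o+d*(z-o[2])/d[2]
def w2p(c,P):
    q=np.linalg.inv(c['T'])@np.append(P,1); x=q[0]/-q[2]; y=-q[1]/-q[2]
    k=1+c['k1']*(x*x+y*y); return np.array([c['cx']+c['f']*x*k,c['cy']+c['f']*y*k])
E
python3 - <<'E'
from h import *
import pickle
for n in('top','scene'):
    c=cam(n);save(c,f'pics/{n}0.png');pickle.dump(c,open(f'pics/{n}0.pkl','wb'));print(n,c['T'].round(2).tolist(),c['f'],c['cx'],c['cy'],c['k1'])
s=read_state();print(s)
E
```

```text
pics
top [[-0.01, 0.99, -0.16, 288.92], [-1.0, -0.02, -0.01, -23.34], [-0.01, 0.16, 0.99, 1399.26], [0.0, 0.0, 0.0, 1.0]] 578.4360170683437 329.301480505898 239.04827564076035 -0.16467035228573676
scene [[0.28, -0.51, 0.81, 1413.72], [0.96, 0.16, -0.23, -270.53], [-0.01, 0.84, 0.54, 653.4], [0.0, 0.0, 0.0, 1.0]] 462.1513523130647 322.65327543235185 238.9957648222169 0.033980723017360576
{'clock': 0.1, 'qpos': array([ 1.25519401,  0.62924627,  0.03843526,  1.51826968, -0.02700038,
        0.9962883 , -0.0199814 ]), 'qd': array([-0.00093674, -0.0022518 , -0.00011017, -0.00378649,  0.00014994,
        0.00079204,  0.00126475]), 'tau': array([ 4.22092649e-03, -5.64531398e+01,  1.23090416e+00, -1.93973583e+01,
        1.12679732e-02,  5.42872469e-03, -3.60971946e-07]), 'eef_pos': array([ 160.59168053, -629.29948172,  244.48507948]), 'tool_rot': array([-3.13989866e+00,  1.06956419e-05,  2.49828363e-01]), 'force': array([-0.03561985,  0.59056181, -0.27370115]), 'torque': array([ 0.00663954, -0.01347296, -0.01840799]), 'gripper_force': 0.0, 'width': 85.44767576647195}
```

View pics/top0.png

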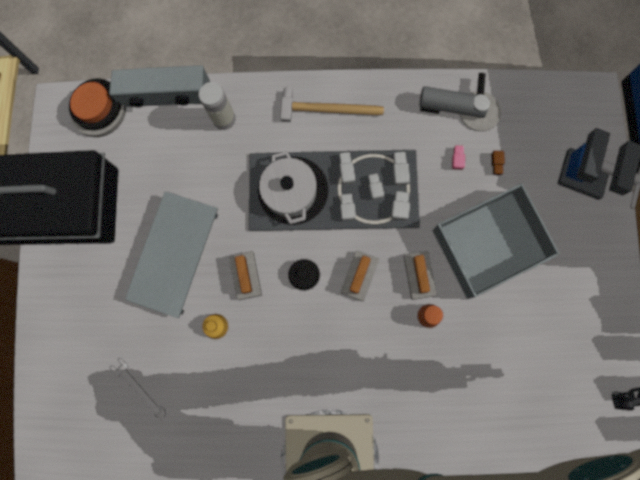

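View pics/scene0.png

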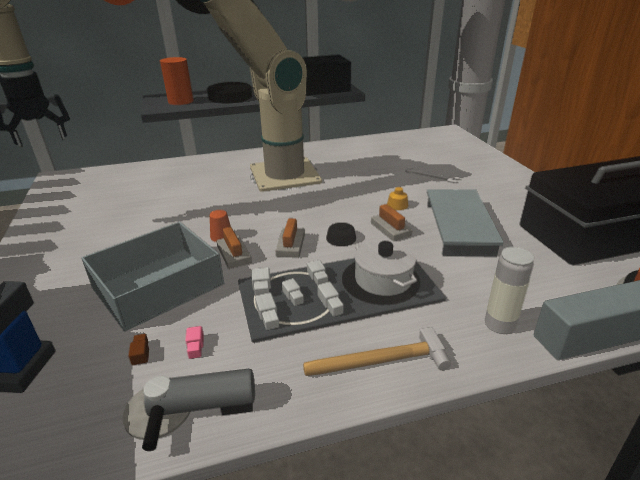

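The top picture shows five white offcuts in and around the ring at about (347,165), (401,165), (376,186), (347,206) and (401,205). The brown (498,161) and pink (458,157) stubs have the offcut5 shape but the wrong colour, so I leave them. The pot is at (287,187), with blocks at (243,275), (360,275) and (421,275), the cup wheel at (304,275), the bin at (495,240) and the shelf at (172,253). One enlarged crop will confirm.

```bash
python3 - <<'E'
from h import *
import pickle
c=pickle.load(open('pics/top0.pkl','rb'));im=cv2.cvtColor(c['img'],cv2.COLOR_RGB2BGR)
a=cv2.resize(im[143:235,325:425],(652,600),interpolation=cv2.INTER_CUBIC)
cv2.imwrite('pics/c1.png',a)
b=cv2.resize(im[185:335,115:445],(800,364),interpolation=cv2.INTER_CUBIC)
cv2.imwrite('pics/c2.png',b)
# offcuts
hsv=cv2.cvtColor(im,cv2.COLOR_BGR2HSV)
m=((im.min(2)>165)).astype(np.uint8);roi=np.zeros_like(m);roi[148:222,338:412]=1;m*=roi
m=cv2.morphologyEx(m,cv2.MORPH_OPEN,np.ones((5,5),np.uint8))
def rep(m,z,amin=60):
    n,l,st,ce=cv2.connectedComponentsWithStats(m)
    for i in range(1,n):
        if st[i,4]<amin: continue
        v,u=np.nonzero(l==i)
        W=np.array([p2w(c,a,b,z)[:2] for a,b in zip(u,v)])
        (x,y),(w,h),t=cv2.minAreaRect(W.astype(np.float32)); 
        if w<h: w,h,t=h,w,t+90
        print(ce[i].round(1),st[i,4],'ctr',W.mean(0).round(1),'box',round(x,1),round(y,1),'size',round(w),round(h),'ang',round(t%180,1))
print('offcuts');rep(m,42)
print('brown handles')
m=((hsv[...,0]<14)&(hsv[...,1]>110)&(hsv[...,2]>90)).astype(np.uint8);roi=np.zeros_like(m);roi[240:305,200:450]=1;rep(m*roi,58)
print('corners shelf',[p2w(c,*p,50).round(0)[:2].tolist() for p in((166,193),(217,213),(183,315),(126,297))])
print('corners bin',[p2w(c,*p,85).round(0)[:2].tolist() for p in((435,228),(520,188),(555,245),(471,294))])
print('plate',[p2w(c,*p,12).round(0)[:2].tolist() for p in((248,152),(415,150),(419,228),(250,230))])
print('knob',p2w(c,287,183,92),'cup',p2w(c,304,274,42),'wire',p2w(c,214,326,30),'cone',p2w(c,430,316,40))
E
```

```text
offcuts
brown handles
corners shelf [[634.0, 390.0], [582.0, 262.0], [338.0, 339.0], [381.0, 481.0]]
corners bin [[530.0, -253.0], [623.0, -463.0], [485.0, -538.0], [375.0, -330.0]]
plate [[746.0, 194.0], [743.0, -225.0], [544.0, -227.0], [546.0, 187.0]]
knob [641.13373775  88.86455572  92.        ] cup [432.4747173   53.29077494  42.        ] wire [312.44964904 269.01194338  30.        ] cone [ 328.75123618 -240.96982955   40.        ]
```

View pics/c1.png

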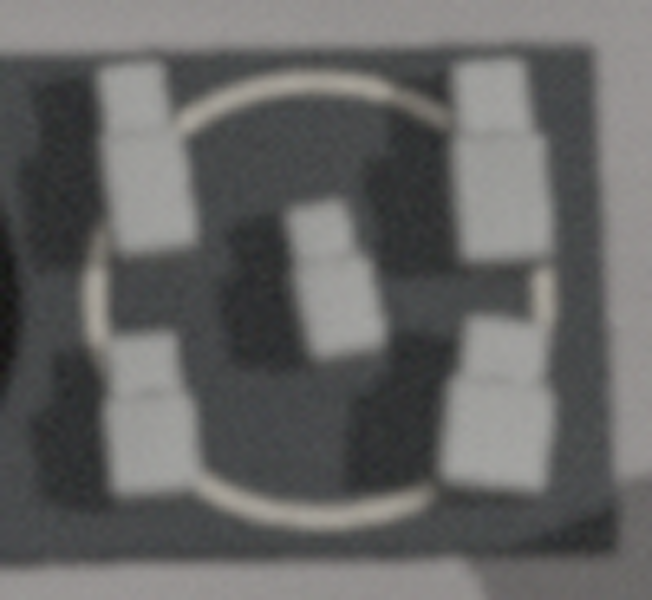

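View pics/c2.png

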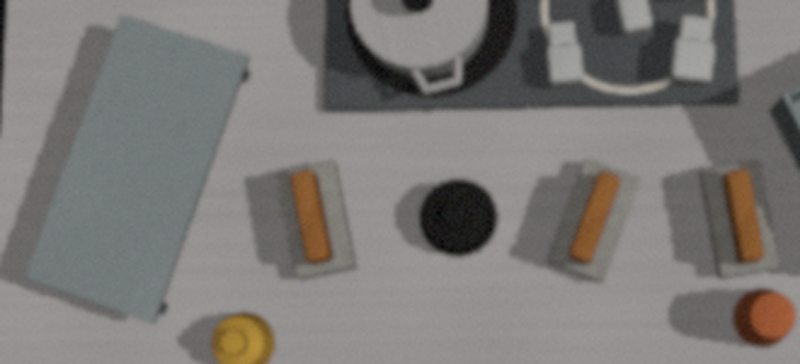

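Crop c1 confirms five white stepped stubs, thin ends up (+x). c2 shows three blocks with orange handles, clear of the dark cup wheel (303,274). My thresholds were off, so I'm redoing the segmentation.

```bash
cat > seg.py <<'E'
from h import *
def comps(c,m,z,amin=60,q=1):
    n,l,st,ce=cv2.connectedComponentsWithStats(m.astype(np.uint8)); out=[]
    for i in range(1,n):
        if st[i,4]<amin: continue
        v,u=np.nonzero(l==i)
        W=np.array([p2w(c,a,b,z)[:2] for a,b in zip(u,v)])
        (x,y),(w,h),t=cv2.minAreaRect(W.astype(np.float32))
        if w<h: w,h,t=h,w,t+90
        print(ce[i].round(1),st[i,4],'ctr',W.mean(0).round(1),'box',round(x,1),round(y,1),'size',round(w),round(h),'ang',round((t+90)%180-90,1))
def offc(c,box,th=120,z=40):
    m=(c['img'].min(2)>th).astype(np.uint8);r=np.zeros_like(m);x0,y0,x1,y1=box;r[y0:y1,x0:x1]=1
    m=cv2.morphologyEx(m*r,cv2.MORPH_OPEN,np.ones((5,5),np.uint8));comps(c,m,z)
def blocks(c,box,z=58):
    h=cv2.cvtColor(c['img'],cv2.COLOR_RGB2HSV);m=((h[...,0]<22)&(h[...,1]>120)&(h[...,2]>70)).astype(np.uint8)
    r=np.zeros_like(m);x0,y0,x1,y1=box;r[y0:y1,x0:x1]=1;comps(c,m*r,z)
E
python3 - <<'E'
from seg import *
import pickle
c=pickle.load(open('pics/top0.pkl','rb'))
print(c['img'][200,347],c['img'][275,243],c['img'][187,290])
offc(c,(335,148,413,224),130)
blocks(c,(200,240,450,302))
h=cv2.cvtColor(c['img'],cv2.COLOR_RGB2GRAY);m=(h<35).astype(np.uint8);r=np.zeros_like(m);r[170:195,278:297]=1;r[255:295,285:325]=1;comps(c,m*r,42)
m=(h<35).astype(np.uint8);r=np.zeros_like(m);r[170:195,278:297]=1;comps(c,m*r,104)
E
```

```text
[157 157 155] [132  87  49] [34 36 35]
[346.9 167.1] 289 ctr [692.5 -53. ] box 694.4 -53.8 size 69 28 ang 2.6
[401.3 167.8] 337 ctr [ 689.  -185.6] box 691.0 -186.6 size 72 30 ang 0.4
[376.1 185.7] 196 ctr [ 644.6 -122.8] box 646.4 -123.8 size 52 25 ang 4.5
[401.3 204.7] 331 ctr [ 596.5 -182.3] box 598.3 -181.5 size 60 34 ang -2.2
[347.7 206.6] 261 ctr [593.8 -52.9] box 595.4 -53.6 size 54 29 ang -1.0
[421.3 273.2] 352 ctr [ 428.1 -221.4] box 427.5 -221.4 size 86 24 ang 7.4
[242.8 274.1] 361 ctr [432.6 196.1] box 432.8 196.3 size 87 24 ang 11.7
[359.6 274.3] 324 ctr [428.1 -77. ] box 428.5 -77.1 size 87 21 ang -21.7
[286.2 182.5] 93 ctr [656.   95.1] box 656.1 95.2 size 28 23 ang 17.9
[303.2 274.4] 648 ctr [431.6  55.2] box 431.4 55.7 size 66 64 ang 89.2
[286.2 182.5] 93 ctr [639.3  89.7] box 639.3 89.8 size 27 22 ang 17.9
```

```bash
cat >> h.py <<'E'
def go(*pts):
    s=read_state();r0=R.from_euler('xyz',s['tool_rot'])
    print('at',s['clock'],s['eef_pos'].round(1),s['tool_rot'].round(3))
    for x,y,z,yaw in pts:
        d=r0.inv().apply(np.array([x,y,z])-s['eef_pos'])/300
        v=(r0.inv()*R.from_euler('xyz',[np.pi,0,np.radians(yaw)])).as_rotvec()/(np.pi/2)
        print(d.round(4),v.round(4))
E
python3 -c "
from h import *
go((685,-187,130,3),(523,-442,130,3))"
```

```text
at 0.1 [ 160.6 -629.3  244.5] [-3.14  0.    0.25]
[ 2.0583 -0.9957  0.3833] [-1.100e-03  1.000e-04  1.257e-01]
[ 1.3249 -0.3056  0.3821] [-1.100e-03  1.000e-04  1.257e-01]
```

>>> move_arm(
  rows="1 -0.49 0.1 0 0 0.126 -0.4; 1 -0.49 0.1 0 0 0.126 -0.4; 1 -0.49 0.1 0 0 0.126 -0.4; 1 -0.49 0.1 0 0 0.126 -0.4; 1 -0.49 0.1 0 0 0.126 -0.4; 1 -0.49 0.1 0 0 0.126 -0.4; 1 -0.49 0.1 0 0 0.126 -0.4; 1 -0.49 0.1 0 0 0.126 -0.4; 1 -0.49 0.1 0 0 0.126 -0.4",
)

```text
clock: 0.85
eef_pos: [423.4, -404.4, 214.1]
tool_rot: [-3.135, -0.004, 0.065]
force: [0.4, 1.4, -0.3]
width: 59.8
gripper_force: 0.0
```

```bash
python3 -c "
from h import *
go((685,-187,130,3),(523,-442,130,3));print(read_state()['width'],read_state()['qpos'].round(2))"
```

```text
at 0.85 [ 423.4 -404.4  214.1] [-3.135 -0.004  0.065]
[ 0.9162 -0.6644  0.2886] [-0.004  -0.0027  0.0081]
[0.322  0.1486 0.2809] [-0.004  -0.0027  0.0081]
59.78305787643764 [ 0.67  0.57  0.08  1.74 -0.07  0.84 -0.72]
```

>>> move_arm(
  rows="0.938 -0.705 0.284 0 0 0 -0.4; 0.938 -0.705 0.284 0 0 0 -0.4; 0.938 -0.705 0.284 0 0 0 -0.4; 0.938 -0.705 0.284 0 0 0 -0.4; 0.938 -0.705 0.284 0 0 0 -0.4; 0.938 -0.705 0.284 0 0 0 -0.4; 0.938 -0.705 0.284 0 0 0 -0.4; 0.938 -0.705 0.284 0 0 0 -0.4; 0.938 -0.705 0.284 0 0 0 -0.4; 0.938 -0.705 0.284 0 0 0 -0.4; 0.938 -0.705 0.284 0 0 0 -0.4; 0.938 -0.705 0.284 0 0 0 -0.4",
)

```text
clock: 1.85
eef_pos: [684.1, -188.5, 129.6]
tool_rot: [3.141, 0.002, 0.051]
force: [-0.4, -0.9, 1.1]
width: 59.8
gripper_force: 0.0
```

```bash
python3 - <<'E'
from h import *
c=cam('wrist');save(c,'pics/w1.png');go((685,-187,26,3));print(c['T'].round(2)[:3,3],c['f'])
for P in((691,-187,42),(598,-182,42),(646,-124,40)):print(w2p(c,P))
print(read_state()['qpos'].round(2))
E
```

```text
at 1.9 [ 683.9 -189.5  130.1] [3.14e+00 1.00e-03 5.00e-02]
[ 0.0046 -0.0086  0.3468] [ 0.0009  0.0009 -0.0016]
[ 761.64 -184.81  258.17] 353.69419089659016
[313.07897684 245.18823469]
[299.90394186 366.44448101]
[218.29495154 301.98933581]
[ 0.17  0.84  0.11  1.43 -0.11  0.88 -1.21]
```

View pics/w1.png

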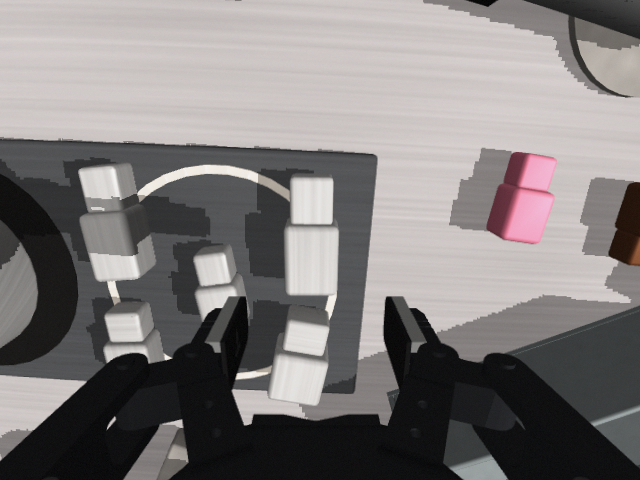

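The wrist view shows B at (312,235) ahead of the open fingers, D at (300,357), and the pink and brown stubs on the right at (525,195) and (630,240). That matches the prediction of (313,245), so I grasp B.

>>> move_arm(
  rows="0.005 0 0.2 0 0 0 -0.4; 0.005 0 0.3 0 0 0 -0.4; 0.005 0 0.346 0 0 0 -0.4; 0.005 0 0.346 0 0 0 -0.4; 0.005 0 0.346 0 0 0 1; 0.005 0 0.346 0 0 0 1; 0.005 0 0.346 0 0 0 1; 0.005 0 0.346 0 0 0 1; 0.005 0 0.346 0 0 0 1",
)

```text
clock: 2.65
eef_pos: [686.8, -188.4, 27.6]
tool_rot: [3.14, -0.001, 0.051]
force: [-1.8, -0.4, 4.3]
width: 35.2
gripper_force: 60.9
```

>>> move_arm(
  rows="0 0 -0.12 0 0 0 1; 0 0 -0.25 0 0 0 1; 0 0 -0.36 0 0 0 1; -0.58 0.815 -0.38 0 0 0 1; -0.58 0.815 -0.38 0 0 0 1; -0.58 0.815 -0.38 0 0 0 1; -0.58 0.815 -0.38 0 0 0 1; -0.58 0.815 -0.38 0 0 0 1; -0.58 0.815 -0.38 0 0 0 1; -0.58 0.815 -0.38 0 0 0 1; -0.58 0.815 -0.38 0 0 0 1; -0.58 0.815 -0.38 0 0 0 1",
)

```text
clock: 3.65
eef_pos: [520.3, -446.7, 140.4]
tool_rot: [3.138, 0.003, 0.043]
force: [-0.5, 0.2, -2.2]
width: 35.1
gripper_force: 60.7
```

>>> move_arm(
  rows="0 0 0.12 0 0 0 1; 0 0 0.24 0 0 0 1; 0 0 0.24 0 0 0 1; 0 0 0.24 0 0 0 -0.4; 0 0 0.24 0 0 0 -0.4; 0 0 0.24 0 0 0 -0.4; 0 0 0.1 0 0 0 -0.4; 0 0 0 0 0 0 -0.4; 0.268 -0.847 0 0 0 0.05 -0.4; 0.268 -0.847 0 0 0 0.05 -0.4; 0.268 -0.847 0 0 0 0.05 -0.4; 0.268 -0.847 0 0 0 0.05 -0.4",
)

```text
clock: 4.65
eef_pos: [569.3, -278.2, 143.6]
tool_rot: [3.14, -0.005, -0.027]
force: [0.2, 0.2, 0.3]
width: 59.9
gripper_force: 0.0
```

```bash
python3 - <<'E'
from seg import *
c=cam('top');save(c,'pics/t1.png');offc(c,(335,148,413,224),130);
E
```

```text
[347.  167.2] 297 ctr [692.4 -53.1] box 694.6 -53.0 size 70 28 ang 6.6
[376. 186.] 207 ctr [ 643.9 -122.5] box 645.2 -123.7 size 53 27 ang -0.9
[401.7 200. ] 200 ctr [ 608.2 -183.6] box 609.2 -183.2 size 38 31 ang -2.3
```

View pics/t1.png

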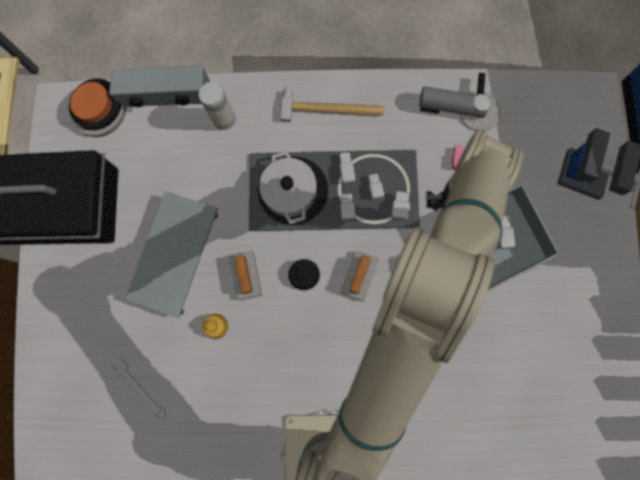

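Offcut B is in the bin at (505,235), and D, A, C and the middle one are still on the plate. Next is D.

>>> move_arm(
  rows="0.075 -0.322 0 0 0 0 -0.4; 0.075 -0.322 0 0 0 0 -0.4; 0.075 -0.322 0.05 0 0 0 -0.4; 0.075 -0.322 0.18 0 0 0 -0.4; 0.075 -0.322 0.3 0 0 0 -0.4; 0.075 -0.322 0.38 0 0 0 -0.4; 0.075 -0.322 0.38 0 0 0 -0.4; 0.075 -0.322 0.38 0 0 0 1; 0.075 -0.322 0.38 0 0 0 1; 0.075 -0.322 0.38 0 0 0 1; 0.075 -0.322 0.38 0 0 0 1; 0.075 -0.322 0.38 0 0 0 1",
)

```text
clock: 5.7
eef_pos: [594.4, -184.1, 28.8]
tool_rot: [3.14, -0.004, -0.027]
force: [-0.3, 0.5, 7.6]
width: 40.2
gripper_force: 58.9
```

>>> move_arm(
  rows="0 0 -0.12 0 0 0 1; 0 0 -0.25 0 0 0 1; 0 0 -0.38 0 0 0 1; -0.349 0.57 -0.38 0 0 0 1; -0.349 0.57 -0.38 0 0 0 1; -0.349 0.57 -0.38 0 0 0 1; -0.349 0.57 -0.38 0 0 0 1; -0.349 0.57 -0.38 0 0 0 1; -0.349 0.57 -0.38 0 0 0 1; -0.349 0.57 -0.38 0 0 0 1; -0.349 0.57 -0.25 0 0 0 1; -0.349 0.57 -0.13 0 0 0 1",
)

```text
clock: 6.7
eef_pos: [486.4, -351.5, 66.9]
tool_rot: [3.139, -0.007, -0.025]
force: [-0.4, 0.8, -2.6]
width: 40.3
gripper_force: 59.0
```

>>> move_arm(
  rows="0 0 0 0 0 0 -0.4; 0 0 0 0 0 0 -0.4; 0 0 0 0 0 0 -0.4; 0 0 -0.13 0 0 0 -0.4; 0 0 -0.25 0 0 0 -0.4; 0.658 -0.98 -0.25 0 0 -0.072 -0.4; 0.658 -0.98 -0.25 0 0 -0.072 -0.4; 0.658 -0.98 -0.25 0 0 -0.072 -0.4; 0.658 -0.98 -0.25 0 0 -0.072 -0.4; 0.658 -0.98 -0.25 0 0 -0.072 -0.4; 0.658 -0.98 -0.25 0 0 -0.072 -0.4; 0.658 -0.98 -0.25 0 0 -0.072 -0.4",
)

```text
clock: 7.7
eef_pos: [655.0, -111.6, 144.3]
tool_rot: [3.14, -0.006, 0.087]
force: [-0.2, -1.2, -0.8]
width: 60.0
gripper_force: 0.0
```

```bash
python3 - <<'E'
from seg import *
go((688,-53,140,5),(688,-53,26,5))
c=cam('top');save(c,'pics/t2.png');offc(c,(335,148,413,224),130)
E
```

```text
at 7.7 [ 655.  -111.6  144.3] [ 3.14  -0.006  0.087]
[ 0.1266 -0.1849  0.015 ] [ 0.0007 -0.0035 -0.0001]
[ 0.1245 -0.1853  0.395 ] [ 0.0007 -0.0035 -0.0001]
```

>>> move_arm(
  rows="0.13 -0.19 0 0 0 0 -0.4; 0.13 -0.19 0 0 0 0 -0.4; 0.13 -0.19 0.05 0 0 0 -0.4; 0.13 -0.19 0.18 0 0 0 -0.4; 0.13 -0.19 0.3 0 0 0 -0.4; 0.13 -0.19 0.38 0 0 0 -0.4; 0.13 -0.19 0.38 0 0 0 -0.4; 0.13 -0.19 0.38 0 0 0 1; 0.13 -0.19 0.38 0 0 0 1; 0.13 -0.19 0.38 0 0 0 1; 0.13 -0.19 0.38 0 0 0 1; 0.13 -0.19 0.38 0 0 0 1",
)

```text
clock: 8.75
eef_pos: [689.0, -53.7, 30.3]
tool_rot: [3.141, -0.006, 0.086]
force: [0.0, 0.3, 7.4]
width: 31.1
gripper_force: 60.9
```

>>> move_arm(
  rows="0 0 -0.12 0 0 0 1; 0 0 -0.25 0 0 0 1; 0 0 -0.38 0 0 0 1; -0.733 0.997 -0.38 0 0 0 1; -0.733 0.997 -0.38 0 0 0 1; -0.733 0.997 -0.38 0 0 0 1; -0.733 0.997 -0.38 0 0 0 1; -0.733 0.997 -0.38 0 0 0 1; -0.733 0.997 -0.38 0 0 0 1; -0.733 0.997 -0.38 0 0 0 1; -0.733 0.997 -0.38 0 0 0 1; -0.733 0.997 -0.38 0 0 0 1",
)

```text
clock: 9.75
eef_pos: [491.4, -373.4, 142.1]
tool_rot: [3.139, -0.001, 0.085]
force: [0.4, 0.3, -2.5]
width: 31.1
gripper_force: 64.7
```

>>> move_arm(
  rows="0.025 0.1 0.05 0 0 0 1; 0.025 0.1 0.17 0 0 0 1; 0.025 0.1 0.235 0 0 0 1; 0.025 0.1 0.235 0 0 0 -0.4; 0.025 0.1 0.235 0 0 0 -0.4; 0.025 0.1 0.235 0 0 0 -0.4; 0.025 0.1 0.12 0 0 0 -0.4; 0.025 0.1 0 0 0 0 -0.4; 0.404 -0.99 0 0 0 0.04 -0.4; 0.404 -0.99 0 0 0 0.04 -0.4; 0.404 -0.99 0 0 0 0.04 -0.4; 0.404 -0.99 0 0 0 0.04 -0.4",
)

```text
clock: 10.75
eef_pos: [545.9, -236.8, 143.6]
tool_rot: [3.14, -0.005, 0.023]
force: [0.8, -0.1, -0.7]
width: 60.1
gripper_force: 0.0
```

```bash
python3 - <<'E'
from seg import *
go((589,-53,140,2),(589,-53,26,2))
c=cam('top');save(c,'pics/t2.png');offc(c,(335,148,413,224),110)
c=cam('wrist');save(c,'pics/w2.png');
E
```

```text
at 10.75 [ 545.9 -236.8  143.6] [ 3.14  -0.005  0.023]
[ 0.1581 -0.609   0.0117] [ 0.0012 -0.0034 -0.0073]
[ 0.1561 -0.6097  0.3917] [ 0.0012 -0.0034 -0.0073]
[376.  185.7] 249 ctr [ 644.5 -122.5] box 646.4 -123.5 size 57 29 ang 4.6
[347.3 204.9] 272 ctr [598.1 -52.1] box 599.1 -52.5 size 52 31 ang -1.0
```

View pics/t2.png

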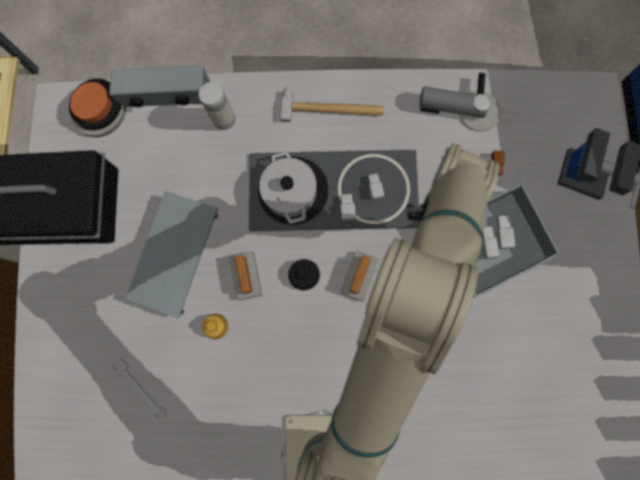

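The bin holds offcuts at (490,240) and (505,235); C is at (347,205) and the middle one at (376,186). Next is C.

>>> move_arm(
  rows="0.16 -0.612 0 0 0 0 -0.4; 0.16 -0.612 0 0 0 0 -0.4; 0.16 -0.612 0 0 0 0 -0.4; 0.16 -0.612 0 0 0 0 -0.4; 0.16 -0.612 0.04 0 0 0 -0.4; 0.16 -0.612 0.16 0 0 0 -0.4; 0.16 -0.612 0.28 0 0 0 -0.4; 0.16 -0.612 0.385 0 0 0 -0.4; 0.16 -0.612 0.385 0 0 0 1; 0.16 -0.612 0.385 0 0 0 1; 0.16 -0.612 0.385 0 0 0 1; 0.16 -0.612 0.385 0 0 0 1",
)

```text
clock: 11.85
eef_pos: [588.5, -53.6, 26.4]
tool_rot: [3.141, -0.002, 0.024]
force: [-0.4, 0.6, -2.0]
width: 33.3
gripper_force: 58.3
```

>>> move_arm(
  rows="0 0 -0.12 0 0 0 1; 0 0 -0.25 0 0 0 1; 0 0 -0.38 0 0 0 1; -0.33 0.98 -0.4 0 0 0 1; -0.33 0.98 -0.4 0 0 0 1; -0.33 0.98 -0.4 0 0 0 1; -0.33 0.98 -0.4 0 0 0 1; -0.33 0.98 -0.4 0 0 0 1; -0.33 0.98 -0.4 0 0 0 1; -0.33 0.98 -0.4 0 0 0 1; -0.33 0.98 -0.4 0 0 0 1; -0.33 0.98 -0.4 0 0 0 1",
)

```text
clock: 12.85
eef_pos: [491.8, -357.7, 146.3]
tool_rot: [3.136, 0.0, 0.014]
force: [-0.2, 0.2, -0.1]
width: 33.3
gripper_force: 59.1
```

>>> move_arm(
  rows="0 0 0.1 0 0 0 1; 0 0 0.2 0 0 0 1; 0 0 0.2 0 0 0 -0.4; 0 0 0.2 0 0 0 -0.4; 0 0 0.2 0 0 0 -0.4; 0 0 0 0 0 0 -0.4; 0.497 -0.742 0 0 0 -0.074 -0.4; 0.497 -0.742 0 0 0 -0.074 -0.4; 0.497 -0.742 0 0 0 -0.074 -0.4; 0.497 -0.742 0 0 0 -0.074 -0.4; 0.497 -0.742 0 0 0 -0.074 -0.4; 0.497 -0.742 0 0 0 -0.074 -0.4",
)

```text
clock: 13.85
eef_pos: [631.7, -137.4, 146.9]
tool_rot: [3.14, -0.004, 0.14]
force: [0.7, -0.6, -0.4]
width: 59.4
gripper_force: 0.0
```

```bash
python3 - <<'E'
from seg import *
c=cam('top');save(c,'pics/t3.png');offc(c,(335,148,413,224),110)
go((639,-123,140,8),(639,-123,25,8))
E
```

```text
[408.3 160.8] 213 ctr [ 706.3 -203.6] box 707.6 -201.7 size 64 22 ang -2.5
[401.1 211.3] 385 ctr [ 580.3 -181.1] box 579.4 -182.9 size 91 36 ang -45.8
at 13.9 [ 638.1 -125.1  147.4] [-3.136 -0.012  0.152]
[ 0.0039 -0.0062  0.0248] [-0.0038 -0.0078  0.0079]
[-0.0009 -0.0039  0.4081] [-0.0038 -0.0078  0.0079]
```

>>> move_arm(
  rows="0.03 -0.03 0 0 0 0 -0.4; 0.03 -0.03 0 0 0 0 -0.4; 0.03 -0.03 0 0 0 0 -0.4",
)

```text
clock: 14.15
eef_pos: [637.3, -130.3, 144.9]
tool_rot: [3.14, -0.001, 0.14]
force: [0.2, -1.4, 0.1]
width: 59.5
gripper_force: 0.0
```

>>> move_arm(
  rows="0.01 -0.02 0.12 0 0 0 -0.4; 0.01 -0.02 0.25 0 0 0 -0.4; 0.01 -0.02 0.37 0 0 0 -0.4; 0.01 -0.02 0.4 0 0 0 -0.4; 0.01 -0.02 0.4 0 0 0 1; 0.01 -0.02 0.4 0 0 0 1; 0.01 -0.02 0.4 0 0 0 1; 0.01 -0.02 0.4 0 0 0 1; 0.01 -0.02 0.4 0 0 0 1",
)

```text
clock: 14.9
eef_pos: [639.2, -125.2, 25.9]
tool_rot: [3.141, -0.001, 0.137]
force: [-1.4, 1.2, 5.8]
width: 29.3
gripper_force: 61.1
```

>>> move_arm(
  rows="0 0 -0.12 0 0 0 1; 0 0 -0.25 0 0 0 1; 0 0 -0.38 0 0 0 1; -0.54 0.887 -0.4 0 0 0 1; -0.54 0.887 -0.4 0 0 0 1; -0.54 0.887 -0.4 0 0 0 1; -0.54 0.887 -0.4 0 0 0 1; -0.54 0.887 -0.4 0 0 0 1; -0.54 0.887 -0.4 0 0 0 1; -0.54 0.887 -0.4 0 0 0 1; -0.54 0.887 -0.4 0 0 0 1; -0.54 0.887 -0.4 0 0 0 1",
)

```text
clock: 15.9
eef_pos: [508.3, -419.4, 144.8]
tool_rot: [3.135, 0.005, 0.126]
force: [-0.5, 0.1, -1.8]
width: 29.1
gripper_force: 59.2
```

>>> move_arm(
  rows="0 0 0.1 0 0 0 1; 0 0 0.19 0 0 0 1; 0 0 0.19 0 0 0 -0.4; 0 0 0.19 0 0 0 -0.4; 0 0 0.19 0 0 0 -0.4; 0 0 0 0 0 0 -0.4; 0 0 -0.12 0 0 0 -0.4; 0 0.3 -0.15 0 0 0 -0.4; 0 0.5 -0.15 0 0 0 -0.4; 0 0.6 -0.15 0 0 0 -0.4; 0 0.6 -0.15 0 0 0 -0.4; 0 0.6 -0.15 0 0 0 -0.4",
)

```text
clock: 16.9
eef_pos: [539.1, -595.1, 192.4]
tool_rot: [3.132, -0.001, 0.135]
force: [-2.2, 0.3, 0.2]
width: 59.7
gripper_force: 0.0
```

```bash
python3 - <<'E'
from seg import *
c=cam('top');im=cv2.cvtColor(c['img'],cv2.COLOR_RGB2BGR)
cv2.imwrite('pics/c3.png',cv2.resize(im[140:320,115:565],(800,320),interpolation=cv2.INTER_CUBIC))
blocks(c,(200,240,450,302))
h=cv2.cvtColor(c['img'],cv2.COLOR_RGB2GRAY)
m=(h<35).astype(np.uint8);r=np.zeros_like(m);r[170:195,278:297]=1;comps(c,m*r,104)
E
```

```text
[421.3 273.3] 358 ctr [ 428.  -221.3] box 427.4 -221.5 size 86 24 ang 8.0
[242.4 273.8] 323 ctr [433.3 197.1] box 432.6 197.3 size 87 22 ang 10.5
[359.6 274.1] 323 ctr [428.6 -77.2] box 428.9 -77.1 size 87 21 ang -21.4
[286.1 182.7] 87 ctr [638.7  89.9] box 639.1 89.0 size 24 23 ang 43.7
```

View pics/c3.png

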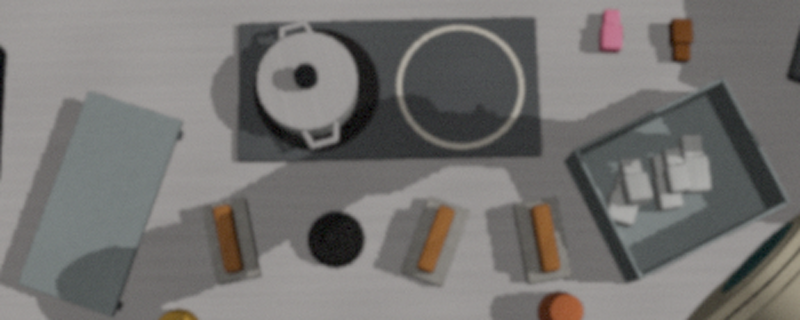

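All five offcuts are in the bin, at about (645,180) in the crop, and the plate is clear. The ring centre is at crop (461,87). Next I move over the pot knob at crop (306,76).

>>> move_arm(
  rows="0.32 -0.98 0 0 0 0.087 -0.4; 0.32 -0.98 0 0 0 0.087 -0.4; 0.32 -0.98 0 0 0 0.087 -0.4; 0.32 -0.98 0 0 0 0.087 -0.4; 0.32 -0.98 0 0 0 0.087 -0.4; 0.32 -0.98 0 0 0 0.087 -0.4; 0.32 -0.98 0 0 0 0.087 -0.4; 0.32 -0.98 0 0 0 0.087 -0.4; 0.32 -0.98 0 0 0 0.087 -0.4; 0.32 -0.98 0 0 0 0.087 -0.4",
)

```text
clock: 17.78
eef_pos: [596.5, -281.0, 191.1]
tool_rot: [3.141, -0.003, 0.007]
force: [0.4, 0.0, 0.6]
width: 59.6
gripper_force: 0.0
```

```bash
python3 - <<'E'
from h import *
c=cam('top')
print('ring',p2w(c,374.3,188.9,12))
im=c['img'];m=(im.min(2)>120).astype(np.uint8);r=np.zeros_like(m);r[150:227,335:414]=1
v,u=np.nonzero(m*r);W=np.array([p2w(c,a,b,12)[:2] for a,b in zip(u,v)]);k=np.hypot(*(W-[645,-120]).T)<110
W=W[k];A=np.c_[2*W,np.ones(len(W))];s=np.linalg.lstsq(A,(W**2).sum(1),rcond=None)[0];print(s[:2],np.sqrt(s[2]+s[0]**2+s[1]**2),len(W))
go((639,89,190,0),(639,89,93,0))
E
```

```text
ring [ 643.81748018 -120.10684812   12.        ]
[ 646.2048961  -118.36118179] 85.34343616490405 622
at 17.8333 [ 595.6 -283.3  190.8] [ 3.139e+00 -3.000e-03  4.000e-03]
[ 1.4900e-01 -1.2405e+00  1.0000e-04] [ 0.0014 -0.0016  0.0023]
[ 0.1481 -1.2412  0.3234] [ 0.0014 -0.0016  0.0023]
```

>>> move_arm(
  rows="0.12 -0.98 0 0 0 0 -0.4; 0.12 -0.98 0 0 0 0 -0.4; 0.12 -0.98 0 0 0 0 -0.4; 0.12 -0.98 0 0 0 0 -0.4; 0.12 -0.98 0 0 0 0 -0.4; 0.12 -0.98 0 0 0 0 -0.4; 0.12 -0.98 0 0 0 0 -0.4; 0.12 -0.98 0 0 0 0 -0.4; 0.12 -0.98 0 0 0 0 -0.4; 0.12 -0.98 0 0 0 0 -0.4",
)

```text
clock: 18.67
eef_pos: [630.7, 9.4, 189.2]
tool_rot: [3.14, -0.001, 0.002]
force: [-0.1, -1.0, 0.3]
width: 59.8
gripper_force: 0.0
```

```bash
python3 - <<'E'
from h import *
c=cam('wrist');save(c,'pics/w3.png');print(w2p(c,(639,89,104)))
g=cv2.cvtColor(c['img'],cv2.COLOR_RGB2GRAY)
go((639,89,190,0),(639,89,93,0))
E
```

```text
[190.27368559 244.54401133]
at 18.7167 [630.6   8.2 189.2] [ 3.139e+00 -1.000e-03 -0.000e+00]
[ 0.0281 -0.2693 -0.0034] [ 0.0014 -0.0006 -0.0002]
[ 0.0277 -0.27    0.32  ] [ 0.0014 -0.0006 -0.0002]
```

View pics/w3.png

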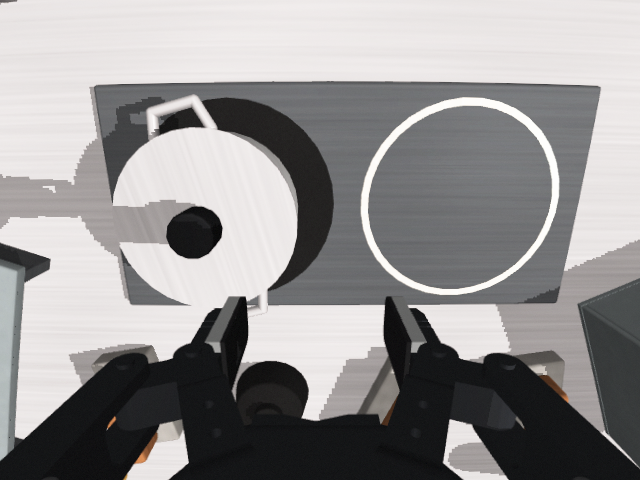

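The wrist view shows the knob at (193,232), within a few mm of the prediction, and the empty ring at (460,195). I'm gripping the knob.

>>> move_arm(
  rows="0.034 -0.269 0 0 0 0 -0.4; 0.034 -0.269 0 0 0 0 -0.4; 0.034 -0.269 0 0 0 0 -0.4; 0.034 -0.269 0.1 0 0 0 -0.4; 0.034 -0.269 0.2 0 0 0 -0.4; 0.034 -0.269 0.29 0 0 0 -0.4; 0.034 -0.269 0.32 0 0 0 -0.4; 0.034 -0.269 0.32 0 0 0 -0.4; 0.034 -0.269 0.32 0 0 0 1; 0.034 -0.269 0.32 0 0 0 1; 0.034 -0.269 0.32 0 0 0 1; 0.034 -0.269 0.32 0 0 0 1",
)

```text
clock: 19.72
eef_pos: [641.9, 90.6, 95.1]
tool_rot: [3.14, -0.004, 0.002]
force: [-1.2, -4.0, 7.0]
width: 30.4
gripper_force: 60.1
```

>>> move_arm(
  rows="0.001 0.02 0 0 0 0 1; 0.002 0.05 0 0 0 0 1; 0.002 0.08 0 0 0 0 1; 0.003 0.11 0 0 0 0 1; 0.004 0.14 0 0 0 0 1; 0.005 0.17 0 0 0 0 1; 0.006 0.2 0 0 0 0 1; 0.006 0.23 0 0 0 0 1; 0.007 0.26 0 0 0 0 1; 0.008 0.29 0 0 0 0 1; 0.009 0.32 0 0 0 0 1; 0.01 0.35 0 0 0 0 1",
)

```text
clock: 20.72
eef_pos: [646.1, -5.3, 95.6]
tool_rot: [-3.133, -0.006, 0.008]
force: [1.2, 10.8, 8.5]
width: 30.4
gripper_force: 60.3
```

>>> move_arm(
  rows="0 0.03 0 0 0 0 1; 0.001 0.06 0 0 0 0 1; 0.002 0.09 0 0 0 0 1; 0.003 0.12 0 0 0 0 1; 0.003 0.15 0 0 0 0 1; 0.004 0.18 0 0 0 0 1; 0.004 0.21 0 0 0 0 1; 0.004 0.24 0 0 0 0 1; 0.005 0.27 0 0 0 0 1; 0.005 0.3 0 0 0 0 1; 0.005 0.325 0 0 0 0 1; 0.005 0.34 0 0 0 0 1",
)

```text
clock: 21.72
eef_pos: [648.3, -108.8, 95.5]
tool_rot: [-3.134, -0.006, 0.006]
force: [1.0, 10.0, 8.8]
width: 30.2
gripper_force: 60.4
```

>>> move_arm(
  rows="-0.003 0.015 0 0 0 0 1; -0.003 0.023 0 0 0 0 1; -0.003 0.023 0 0 0 0 1; -0.003 0.023 0 0 0 0 1; -0.003 0.023 0 0 0 0 -0.4; -0.003 0.023 0 0 0 0 -0.4; -0.003 0.023 0 0 0 0 -0.4; -0.003 0.023 -0.1 0 0 0 -0.4; -0.003 0.023 -0.22 0 0 0 -0.4; -0.003 0.023 -0.35 0 0 0 -0.4; -0.003 0.023 -0.45 0 0 0 -0.4; -0.003 0.023 -0.45 0 0 0 -0.4",
)

```text
clock: 22.72
eef_pos: [648.3, -123.6, 235.1]
tool_rot: [3.139, -0.013, 0.002]
force: [0.7, 0.1, -0.2]
width: 59.7
gripper_force: 0.0
```

```bash
python3 - <<'E'
from seg import *
c=cam('top');im=cv2.cvtColor(c['img'],cv2.COLOR_RGB2BGR)
cv2.imwrite('pics/c4.png',cv2.resize(im[140:320,115:565],(800,320),interpolation=cv2.INTER_CUBIC))
blocks(c,(200,240,450,302))
go((428,-221,120,8),(428,-221,50,8));print(read_state()['qpos'].round(2))
E
```

```text
[421.3 273.3] 356 ctr [ 427.9 -221.3] box 427.3 -221.5 size 86 24 ang 8.3
[242.8 273.9] 363 ctr [433.  196.1] box 433.1 196.1 size 87 24 ang 11.2
at 22.7667 [ 646.7 -123.1  231.8] [ 3.14e+00 -8.00e-03  2.00e-03]
[-0.7325  0.3243  0.3675] [ 0.0016 -0.005  -0.0876]
[-0.7343  0.3238  0.6009] [ 0.0016 -0.005  -0.0876]
[ 0.09  0.65  0.1   1.52 -0.07  0.97 -1.36]
```

View pics/c4.png

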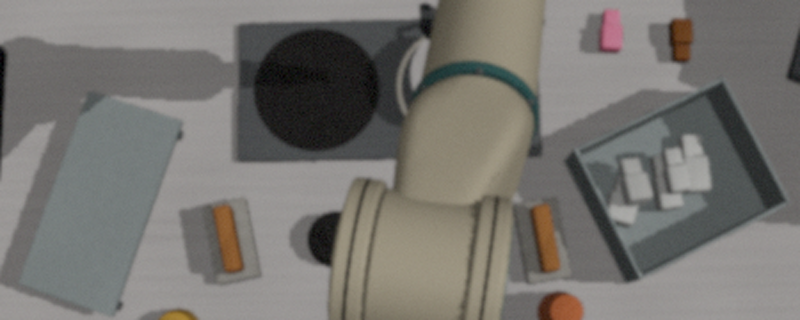

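The bin is still full. The arm hides the pot in this view, so I'll check it later. Meanwhile I measure the shelf from the first picture.

```bash
python3 - <<'E'
from seg import *
import pickle
c=pickle.load(open('pics/top0.pkl','rb'));im=c['img'].astype(int)
print(im[253,172],im[300,150],im[230,240])
d=im[...,2]-im[...,0]
m=((d>6)).astype(np.uint8);r=np.zeros_like(m);r[185:325,118:228]=1;m=cv2.morphologyEx(m*r,cv2.MORPH_OPEN,np.ones((5,5),np.uint8))
comps(c,m,50,500)
k=cv2.findContours(m,cv2.RETR_EXTERNAL,cv2.CHAIN_APPROX_NONE)[0];k=max(k,key=cv2.contourArea)
p=cv2.boxPoints(cv2.minAreaRect(k));a=cv2.approxPolyDP(k,5,True)[:,0];print(a.tolist(),[p2w(c,*q,50)[:2].round(0).tolist() for q in a])
E
```

```text
[114 119 119] [115 121 121] [145 143 141]Traceback (most recent call last):
  File "<stdin>", line 8, in <module>
ValueError: max() iterable argument is empty
```

>>> move_arm(
  rows="-0.733 0.323 0 0 0 -0.088 -0.4; -0.733 0.323 0 0 0 -0.088 -0.4; -0.733 0.323 0 0 0 -0.088 -0.4; -0.733 0.323 0 0 0 -0.088 -0.4; -0.733 0.323 0.05 0 0 -0.088 -0.4; -0.733 0.323 0.2 0 0 -0.088 -0.4; -0.733 0.323 0.38 0 0 -0.088 -0.4; -0.733 0.323 0.38 0 0 -0.088 -0.4; -0.733 0.323 0.38 0 0 -0.088 -0.4",
)

```text
clock: 23.52
eef_pos: [419.2, -218.4, 108.7]
tool_rot: [-3.136, 0.011, 0.139]
force: [-0.4, 0.7, 0.0]
width: 59.9
gripper_force: 0.0
```

```bash
python3 - <<'E'
from seg import *
import pickle
c=pickle.load(open('pics/top0.pkl','rb'));im=cv2.GaussianBlur(c['img'],(5,5),0).astype(int)
d=im[...,2]-im[...,0]
m=((d>1)&(im[...,1]>95)).astype(np.uint8);r=np.zeros_like(m);r[185:325,119:228]=1;m=cv2.morphologyEx(m*r,cv2.MORPH_OPEN,np.ones((5,5),np.uint8))
comps(c,m,50,500)
k=cv2.findContours(m,cv2.RETR_EXTERNAL,cv2.CHAIN_APPROX_NONE)[0];k=max(k,key=cv2.contourArea)
a=cv2.approxPolyDP(k,5,True)[:,0];print(a.tolist(),[p2w(c,*q,50)[:2].round(0).tolist() for q in a])
go((428,-221,118,8))
c=cam('top');save(c,'pics/c5.png');g=cv2.cvtColor(c['img'],cv2.COLOR_RGB2GRAY)
m=(g<35).astype(np.uint8);r=np.zeros_like(m);r[165:200,355:395]=1;comps(c,m*r,104,20)
E
```

```text
[170.8 254.2] 6523 ctr [483.6 372.6] box 485.2 372.5 size 280 142 ang -19.1
[[164, 193], [127, 300], [178, 316], [215, 208]] [[634.0, 395.0], [374.0, 478.0], [336.0, 351.0], [594.0, 267.0]]
at 23.5167 [ 419.2 -218.4  108.7] [-3.136  0.011  0.139]
[ 0.0275  0.0125 -0.0315] [-0.0038  0.0069 -0.0006]
[373.6 178.7] 82 ctr [ 644.7 -112.9] box 644.0 -112.5 size 24 21 ang -1.8
```

>>> move_arm(
  rows="0.002 0.002 0 0 0 0 -0.4; 0.002 0.002 0 0 0 0 -0.4; 0.002 0.002 0.1 0 0 0 -0.4; 0.002 0.002 0.2 0 0 0 -0.4; 0.002 0.002 0.24 0 0 0 -0.4; 0.002 0.002 0.24 0 0 0 -0.4; 0.002 0.002 0.24 0 0 0 1; 0.002 0.002 0.24 0 0 0 1; 0.002 0.002 0.24 0 0 0 1; 0.002 0.002 0.24 0 0 0 1; 0.002 0.002 0.24 0 0 0 1",
)

```text
clock: 24.48
eef_pos: [427.4, -221.3, 43.5]
tool_rot: [3.138, -0.004, 0.141]
force: [-0.2, -2.0, 5.7]
width: 23.1
gripper_force: 58.6
```

>>> move_arm(
  rows="0 0 -0.1 0 0 0 1; 0 0 -0.22 0 0 0 1; 0 0 -0.35 0 0 0 1; 0.36 -0.96 -0.36 0 0 -0.35 1; 0.36 -0.96 -0.36 0 0 -0.35 1; 0.36 -0.96 -0.36 0 0 -0.35 1; 0.36 -0.96 -0.36 0 0 -0.35 1; 0.36 -0.96 -0.36 0 0 -0.35 1; 0.36 -0.96 -0.36 0 0 -0.35 1; 0.36 -0.96 -0.36 0 0 -0.35 1; 0.36 -0.96 -0.36 0 0 -0.35 1; 0.36 -0.96 -0.36 0 0 -0.35 1",
)

```text
clock: 25.48
eef_pos: [492.8, 87.2, 150.6]
tool_rot: [-3.141, -0.005, 0.7]
force: [0.2, -0.1, -4.3]
width: 23.2
gripper_force: 60.8
```

```bash
python3 - <<'E'
from seg import *
go((561,346,150,71))
c=cam('top');save(c,'pics/c5.png');blocks(c,(200,240,450,302))
E
```

```text
at 25.4833 [492.8  87.2 150.6] [-3.141 -0.005  0.7  ]
[ 0.7295 -0.5132  0.006 ] [ 2.000e-04 -3.200e-03 -3.432e-01]
[359.7 274.2] 323 ctr [428.5 -77.3] box 428.8 -77.3 size 87 20 ang -21.7
```

>>> move_arm(
  rows="0.739 -0.543 0 0 0 -0.35 1; 0.739 -0.543 0 0 0 -0.35 1; 0.739 -0.543 0 0 0 -0.35 1; 0.739 -0.543 0 0 0 -0.35 1; 0.739 -0.543 0 0 0 -0.35 1; 0.739 -0.543 0 0 0 -0.35 1; 0.739 -0.543 0 0 0 -0.35 1; 0.739 -0.543 0 0 0 -0.35 1; 0.739 -0.543 0 0 0 -0.35 1; 0.739 -0.543 0 0 0 -0.35 1; 0.739 -0.543 0 0 0 -0.35 1",
)

```text
clock: 26.45
eef_pos: [559.2, 344.1, 149.4]
tool_rot: [3.141, 0.003, 1.238]
force: [-0.0, 0.2, -3.3]
width: 23.0
gripper_force: 60.8
```

```bash
python3 - <<'E'
from seg import *
go((561,346,93,71))
c=cam('wrist');save(c,'pics/w4.png')
for a,b in((1,1),(1,-1),(-1,-1),(-1,1)):
    t=np.radians(-19.1);u=np.array([np.cos(t),np.sin(t)]);v=np.array([-u[1],u[0]])
    print(w2p(c,[*(np.array([485,372.5])+a*140*u+b*70*v),50]).round(0))
E
```

```text
at 26.45 [559.2 344.1 149.4] [3.141e+00 3.000e-03 1.238e+00]
[0.0086 0.0034 0.188 ] [ 0.0003  0.0018 -0.0008]
[412. 138.]
[396. 335.]
[ 27. 332.]
[-24. 142.]
```

View pics/w4.png

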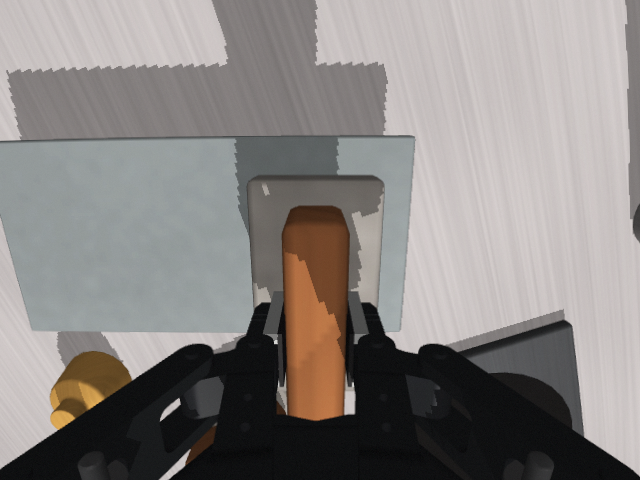

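The wrist view shows the held block, square over the right end of the shelf. The shelf's right corners at (413,137) and (400,331) match the model, so I set it down.

>>> move_arm(
  rows="0.007 0.003 0.08 0 0 0 1; 0.007 0.003 0.15 0 0 0 1; 0.007 0.003 0.18 0 0 0 1; 0.007 0.003 0.19 0 0 0 1; 0.007 0.003 0.19 0 0 0 1; 0.007 0.003 0.19 0 0 0 -0.2; 0.007 0.003 0.19 0 0 0 -0.2; 0.007 0.003 0.19 0 0 0 -0.2; 0.007 0.003 0.1 0 0 0 -0.2; 0.007 0.003 0 0 0 0 -0.2; 0.007 0.003 -0.07 0 0 0 -0.2; 0.007 0.003 -0.07 0 0 0 -0.2",
)

```text
clock: 27.5
eef_pos: [563.3, 351.2, 176.2]
tool_rot: [3.136, -0.008, 1.241]
force: [1.4, 0.8, 0.8]
width: 51.0
gripper_force: 0.0
```

```bash
python3 - <<'E'
from seg import *
go((428.5,-77,120,-21.5),(433,196,120,11))
E
```

```text
at 27.5 [563.3 351.2 176.2] [ 3.136 -0.008  1.241]
[-1.4976  0.0365  0.1753] [-0.0013 -0.0072  1.0287]
[-0.6319 -0.2444  0.1807] [ 0.0007 -0.0068  0.6676]
```

>>> move_arm(
  rows="-0.611 -0.242 0 0 0 0.668 -0.3; -0.611 -0.242 0 0 0 0.668 -0.3; -0.611 -0.242 0 0 0 0.668 -0.3; -0.611 -0.242 0.17 0 0 0.668 -0.3; -0.611 -0.242 0.17 0 0 0.668 -0.3; -0.611 -0.242 0.17 0 0 0.668 -0.3; -0.611 -0.242 0.17 0 0 0.668 -0.3; -0.611 -0.242 0.17 0 0 0.668 -0.3; -0.611 -0.242 0.17 0 0 0.668 -0.3; -0.611 -0.242 0.17 0 0 0.668 -0.3; -0.611 -0.242 0.17 0 0 0.668 -0.3",
)

```text
clock: 28.42
eef_pos: [432.5, 199.4, 119.6]
tool_rot: [3.142, -0.001, 0.194]
force: [-0.5, -0.4, -0.3]
width: 55.3
gripper_force: 0.0
```

```bash
python3 - <<'E'
from seg import *
go((433,196,42,11))
c=cam('wrist');save(c,'pics/w5.png')
for b in(-1,1):
    for a in(-1,1):
        t=np.radians(11);u=np.array([np.cos(t),np.sin(t)]);v=np.array([-u[1],u[0]])
        print(w2p(c,[*(np.array([433,196])+a*45*u+b*12*v),58]).round(0))
m=cv2.cvtColor(c['img'],cv2.COLOR_RGB2HSV);k=((m[...,0]<22)&(m[...,1]>120)&(m[...,2]>70)).astype(np.uint8);comps(c,k,58,400)
c=cam('top');blocks(c,(340,240,450,302))
E
```

```text
at 28.4167 [432.5 199.4 119.6] [ 3.142e+00 -1.000e-03  1.940e-01]
[-0.0007  0.0114  0.2586] [ 0.     -0.0003  0.001 ]
[340. 338.]
[343. 194.]
[301. 338.]
[299. 194.]
[99.6  6.6] 596 ctr [546.3 327.3] box 544.7 329.7 size 26 8 ang -81.1
[319.8 255.6] 5619 ctr [441.2 198.2] box 438.9 197.8 size 89 23 ang 11.5
[181.4 341.4] 706 ctr [369.5 272.2] box 368.8 272.9 size 39 12 ang -36.3
[359.6 274.3] 323 ctr [428.2 -77.1] box 428.8 -77.3 size 87 20 ang -21.6
```

>>> move_arm(
  rows="0.01 0.007 0.1 0 0 0 -0.3; 0.01 0.007 0.2 0 0 0 -0.3; 0.01 0.007 0.257 0 0 0 -0.3; 0.01 0.007 0.257 0 0 0 -0.3; 0.01 0.007 0.257 0 0 0 1; 0.01 0.007 0.257 0 0 0 1; 0.01 0.007 0.257 0 0 0 1; 0.01 0.007 0.257 0 0 0 1; 0.01 0.007 0.257 0 0 0 1",
)

```text
clock: 29.27
eef_pos: [436.5, 197.9, 43.7]
tool_rot: [-3.141, -0.002, 0.192]
force: [0.5, -1.3, 6.8]
width: 22.8
gripper_force: 60.3
```

```bash
python3 - <<'E'
from seg import *
go((436,197,150,11),(485,372,150,71),(485,372,93,71))
E
```

```text
at 29.2667 [436.5 197.9  43.7] [-3.141e+00 -2.000e-03  1.920e-01]
[-0.0015  0.0026 -0.3543] [-0.0003 -0.0016 -0.0002]
[ 0.2699 -0.539  -0.3534] [ 5.000e-04 -1.600e-03 -6.669e-01]
[ 0.2694 -0.5389 -0.1634] [ 5.000e-04 -1.600e-03 -6.669e-01]
```

>>> move_arm(
  rows="0 0 -0.1 0 0 0 1; 0 0 -0.22 0 0 0 1; 0 0 -0.35 0 0 0 1; 0.27 -0.539 -0.36 0 0 -0.667 1; 0.27 -0.539 -0.36 0 0 -0.667 1; 0.27 -0.539 -0.36 0 0 -0.667 1; 0.27 -0.539 -0.36 0 0 -0.667 1; 0.27 -0.539 -0.36 0 0 -0.667 1; 0.27 -0.539 -0.36 0 0 -0.667 1; 0.27 -0.539 -0.36 0 0 -0.667 1; 0.27 -0.539 -0.36 0 0 -0.667 1; 0.27 -0.539 -0.36 0 0 -0.667 1",
)

```text
clock: 30.27
eef_pos: [483.7, 371.3, 150.0]
tool_rot: [-3.141, 0.001, 1.245]
force: [0.4, -0.6, -3.7]
width: 22.9
gripper_force: 60.5
```

```bash
python3 - <<'E'
from seg import *
go((485,372,93,71))
c=cam('wrist');save(c,'pics/w6.png')
E
```

```text
at 30.2667 [483.7 371.3 150. ] [-3.141e+00  1.000e-03  1.245e+00]
[0.0037 0.0036 0.1899] [-0.0005  0.0009  0.0039]
```

View pics/w6.png

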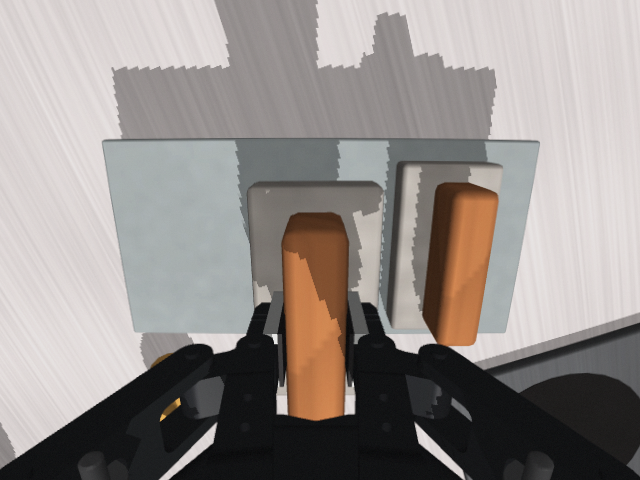

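```bash
python3 - <<'E'
from h import *
c=cam('wrist');th=np.radians(-19.1);u=np.array([np.cos(th),np.sin(th)]);v=np.array([-u[1],u[0]])
def L(p,z):
    d=p2w(c,*p,z)[:2]-[485,372.5]; return (d@u).round(1),(d@v).round(1)
print('shelf',[L(p,50) for p in((103,141),(538,142),(506,332),(135,332))])
print('blk1 base',[L(p,72) for p in((402,163),(501,166),(389,328))],'handle',[L(p,108) for p in((440,184),(496,194),(427,341),(476,345))])
print('held far edge',[L(p,130) for p in((250,184),(382,184))])
E
```

```text
shelf [(np.float64(-135.3), np.float64(69.2)), (np.float64(140.6), np.float64(70.6)), (np.float64(143.2), np.float64(-66.7)), (np.float64(-134.9), np.float64(-68.7))]
blk1 base [(np.float64(49.2), np.float64(57.9)), (np.float64(107.4), np.float64(57.1)), (np.float64(49.3), np.float64(-49.8))] handle [(np.float64(59.8), np.float64(51.2)), (np.float64(88.2), np.float64(46.7)), (np.float64(62.6), np.float64(-36.3)), (np.float64(90.9), np.float64(-39.0))]
held far edge [(np.float64(-27.9), np.float64(53.6)), (np.float64(27.5), np.float64(54.0))]
```

Projected onto the shelf, block 1 sits 78 mm along it and 4 mm off mid-depth, and the held block is centred. I set it down.

>>> move_arm(
  rows="0.005 0.003 0.08 0 0 0 1; 0.005 0.003 0.15 0 0 0 1; 0.005 0.003 0.18 0 0 0 1; 0.005 0.003 0.19 0 0 0 1; 0.005 0.003 0.19 0 0 0 1; 0.005 0.003 0.19 0 0 0 -0.2; 0.005 0.003 0.19 0 0 0 -0.2; 0.005 0.003 0.19 0 0 0 -0.2; 0.005 0.003 0.1 0 0 0 -0.2; 0.005 0.003 0 0 0 0 -0.2; 0.005 0.003 -0.07 0 0 0 -0.2; 0.005 0.003 -0.07 0 0 0 -0.2",
)

```text
clock: 31.37
eef_pos: [488.3, 375.4, 176.6]
tool_rot: [3.137, -0.008, 1.239]
force: [1.4, 0.5, 0.9]
width: 51.3
gripper_force: 0.0
```

```bash
python3 - <<'E'
from seg import *
c=cam('top');save(c,'pics/t6.png');blocks(c,(130,190,450,302));go((430,-77,120,-21.5))
E
```

```text
[176.3 219.2] 345 ctr [566.7 359.2] box 566.9 361.2 size 97 23 ang 70.8
[166.7 251.8] 320 ctr [487.9 380.3] box 487.8 381.7 size 91 22 ang 71.3
[359.6 274.2] 325 ctr [428.3 -77.1] box 428.9 -77.1 size 87 21 ang -21.4
at 31.4167 [487.4 374.4 174.5] [ 3.138 -0.006  1.239]
[-1.486   0.3087  0.1744] [-0.0012 -0.0045  1.0276]
```

>>> move_arm(
  rows="-0.74 0.15 0 0 0 0.514 -0.3; -0.74 0.15 0 0 0 0.514 -0.3; -0.74 0.15 0 0 0 0.514 -0.3; -0.74 0.15 0 0 0 0.514 -0.3; -0.74 0.15 0 0 0 0.514 -0.3; -0.74 0.15 0 0 0 0.514 -0.3; -0.74 0.15 0 0 0 0.514 -0.3; -0.74 0.15 0 0 0 0.514 -0.3; -0.74 0.15 0 0 0 0.514 -0.3",
)

```text
clock: 32.17
eef_pos: [455.9, 148.7, 171.0]
tool_rot: [-3.141, 0.0, 0.434]
force: [0.3, 0.7, -0.0]
width: 55.3
gripper_force: 0.0
```

```bash
python3 - <<'E'
from seg import *
go((430,-77,120,-21.5))
E
```

```text
at 32.1667 [455.9 148.7 171. ] [-3.141  0.     0.434]
[-0.3947  0.6464  0.1702] [0.000e+00 2.000e-04 5.152e-01]
```

>>> move_arm(
  rows="-0.395 0.646 0 0 0 0.515 -0.3; -0.395 0.646 0 0 0 0.515 -0.3; -0.395 0.646 0.17 0 0 0.515 -0.3; -0.395 0.646 0.17 0 0 0.515 -0.3; -0.395 0.646 0.17 0 0 0.515 -0.3; -0.395 0.646 0.17 0 0 0.515 -0.3; -0.395 0.646 0.17 0 0 0.515 -0.3; -0.395 0.646 0.17 0 0 0.515 -0.3; -0.395 0.646 0.17 0 0 0.515 -0.3; -0.395 0.646 0.17 0 0 0.515 -0.3",
)

```text
clock: 33.0
eef_pos: [430.2, -75.5, 120.4]
tool_rot: [-3.141, -0.0, -0.371]
force: [-0.1, 0.6, 0.6]
width: 55.7
gripper_force: 0.0
```

```bash
python3 - <<'E'
from seg import *
go((430,-77,42,-21.5))
c=cam('wrist');save(c,'pics/w7.png')
m=cv2.cvtColor(c['img'],cv2.COLOR_RGB2HSV);k=((m[...,0]<22)&(m[...,1]>120)&(m[...,2]>70)).astype(np.uint8);comps(c,k,58,400)
E
```

```text
at 33.0 [430.2 -75.5 120.4] [-3.141 -0.    -0.371]
[0.001  0.0052 0.2615] [-0.0006 -0.0001  0.0025]
[319.5 254.7] 5726 ctr [437.4 -80.7] box 435.0 -79.9 size 90 23 ang -21.0
[593.2 290.2] 7151 ctr [ 355.4 -228.7] box 350.3 -233.3 size 105 44 ang 34.1
```

>>> move_arm(
  rows="0.012 0.005 0.1 0 0 0 -0.3; 0.012 0.005 0.2 0 0 0 -0.3; 0.012 0.005 0.26 0 0 0 -0.3; 0.012 0.005 0.26 0 0 0 -0.3; 0.012 0.005 0.26 0 0 0 1; 0.012 0.005 0.26 0 0 0 1; 0.012 0.005 0.26 0 0 0 1; 0.012 0.005 0.26 0 0 0 1; 0.012 0.005 0.26 0 0 0 1",
)

```text
clock: 33.8
eef_pos: [432.5, -79.3, 42.7]
tool_rot: [-3.141, -0.0, -0.376]
force: [-0.4, -0.3, -3.6]
width: 22.8
gripper_force: 58.9
```

>>> move_arm(
  rows="0 0 -0.1 0 0 0 1; 0 0 -0.22 0 0 0 1; 0 0 -0.35 0 0 0 1; -0.24 -0.72 -0.36 0 0 -0.51 1; -0.24 -0.72 -0.36 0 0 -0.51 1; -0.24 -0.72 -0.36 0 0 -0.51 1; -0.24 -0.72 -0.36 0 0 -0.51 1; -0.24 -0.72 -0.36 0 0 -0.51 1; -0.24 -0.72 -0.36 0 0 -0.51 1; -0.24 -0.72 -0.36 0 0 -0.51 1; -0.24 -0.72 -0.36 0 0 -0.51 1; -0.24 -0.72 -0.36 0 0 -0.51 1",
)

```text
clock: 34.8
eef_pos: [444.4, 146.9, 150.5]
tool_rot: [3.142, 0.001, 0.422]
force: [0.3, 0.3, -2.9]
width: 22.8
gripper_force: 60.8
```

```bash
python3 - <<'E'
from seg import *
go((410.5,398.5,150,71))
E
```

```text
at 34.8 [444.4 146.9 150.5] [3.142e+00 1.000e-03 4.220e-01]
[ 0.2408 -0.8112  0.0015] [-1.0e-04  4.0e-04 -5.2e-01]
```

>>> move_arm(
  rows="0.241 -0.811 0 0 0 -0.52 1; 0.241 -0.811 0 0 0 -0.52 1; 0.241 -0.811 0 0 0 -0.52 1; 0.241 -0.811 0 0 0 -0.52 1; 0.241 -0.811 0 0 0 -0.52 1; 0.241 -0.811 0 0 0 -0.52 1; 0.241 -0.811 0 0 0 -0.52 1; 0.241 -0.811 0 0 0 -0.52 1; 0.241 -0.811 0 0 0 -0.52 1; 0.241 -0.811 0 0 0 -0.52 1; 0.241 -0.811 0 0 0 -0.52 1",
)

```text
clock: 35.72
eef_pos: [411.6, 396.5, 150.4]
tool_rot: [3.141, 0.002, 1.236]
force: [-0.4, -0.4, -3.9]
width: 23.4
gripper_force: 61.1
```

```bash
python3 - <<'E'
from seg import *
go((411,398,93,71));save(cam('wrist'),'pics/w8.png')
E
```

```text
at 35.7167 [411.6 396.5 150.4] [3.141e+00 2.000e-03 1.236e+00]
[ 0.0045 -0.0037  0.1913] [ 0.0004  0.001  -0.002 ]
```

View pics/w8.png

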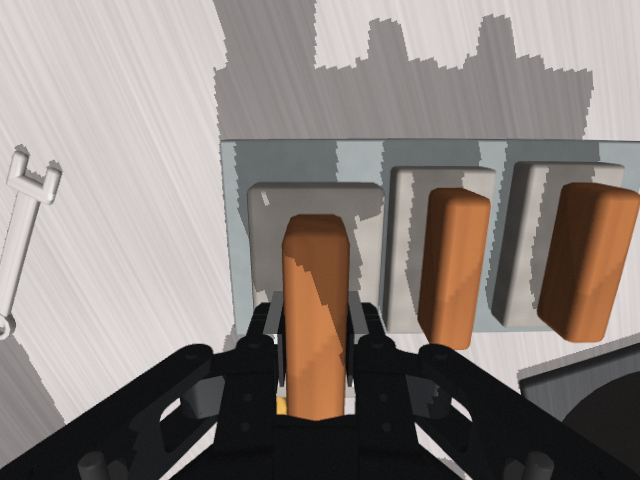

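The two placed blocks stand square on the shelf at (440,250) and (560,245), and the third is held over the left slot, square and clear of its neighbour. I set it down and then move the arm away.

>>> move_arm(
  rows="0.004 -0.003 0.08 0 0 0 1; 0.004 -0.003 0.15 0 0 0 1; 0.004 -0.003 0.18 0 0 0 1; 0.004 -0.003 0.19 0 0 0 1; 0.004 -0.003 0.19 0 0 0 1; 0.004 -0.003 0.19 0 0 0 -0.2; 0.004 -0.003 0.19 0 0 0 -0.2; 0.004 -0.003 0.19 0 0 0 -0.2; 0.004 -0.003 0.1 0 0 0 -0.2; 0.004 -0.003 0 0 0 0 -0.2; 0.004 -0.003 -0.15 0 0 0 -0.2; 0.004 -0.003 -0.2 0 0 0 -0.2",
)

```text
clock: 36.77
eef_pos: [412.3, 401.8, 215.6]
tool_rot: [3.138, -0.007, 1.24]
force: [-0.3, 0.5, 0.7]
width: 51.3
gripper_force: 0.0
```

>>> move_arm(
  rows="-0.9 0.2 -0.1 0 0 0.3 -0.2; -0.9 0.2 -0.1 0 0 0.3 -0.2; -0.9 0.2 -0.1 0 0 0.3 -0.2; -0.9 0.2 -0.1 0 0 0.3 -0.2; -0.9 0.2 -0.1 0 0 0.3 -0.2; -0.9 0.2 -0.1 0 0 0.3 -0.2; -0.9 0.2 -0.1 0 0 0.3 -0.2; -0.9 0.2 -0.1 0 0 0.3 -0.2; -0.9 0.2 -0.1 0 0 0.3 -0.2; -0.9 0.2 -0.1 0 0 0.3 -0.2",
)

```text
clock: 37.6
eef_pos: [380.3, 126.3, 241.1]
tool_rot: [3.141, -0.002, 0.77]
force: [-1.1, -0.1, 0.6]
width: 51.5
gripper_force: 0.0
```

```bash
python3 - <<'E'
from seg import *
c=cam('top');save(c,'pics/t9.png');print('blocks z108');blocks(c,(125,190,230,310),108)
g=cv2.cvtColor(c['img'],cv2.COLOR_RGB2GRAY)
m=(g<35).astype(np.uint8);r=np.zeros_like(m);r[165:200,355:395]=1;comps(c,m*r,104,20)
r=np.zeros_like(m);r[255:295,285:325]=1;comps(c,m*r,42,20)
E
```

```text
blocks z108
[175.6 219. ] 354 ctr [556.9 346.7] box 556.4 346.6 size 93 22 ang 70.8
[165.2 251.4] 349 ctr [481.4 368.8] box 481.1 368.9 size 92 21 ang 71.3
[152.2 283.3] 319 ctr [408.4 397.4] box 408.5 397.2 size 85 21 ang 70.9
[373.9 178.6] 87 ctr [ 644.9 -113.4] box 645.5 -113.2 size 26 21 ang -34.3
[303.2 274.4] 645 ctr [431.5  55.2] box 431.4 55.7 size 66 64 ang 89.2
```

View pics/t9.png

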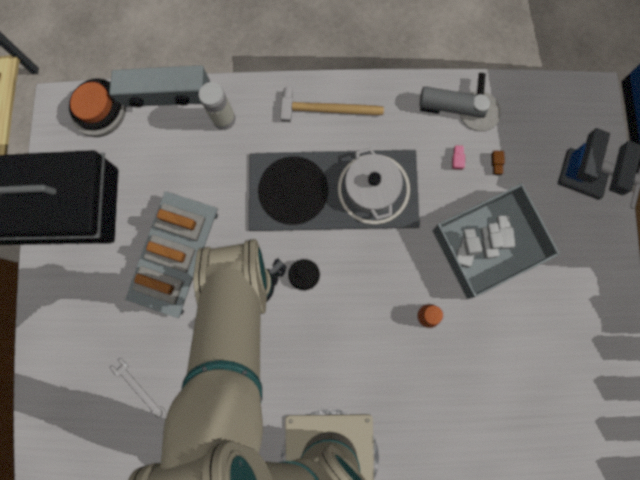

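Final view: the pot stands in the ring at (375,185), about 6 mm off its centre. The three blocks lie in a square row on the shelf at (152–176, 219–283), spaced 78–79 mm. The offcuts are in the bin at (490,240), and the cup wheel hasn't moved. I'm handing in.

```bash
python3 -c "
from cell import *
print(finish_job())"
```

```text
the job is handed in; nothing more can be done
None
```

The job is handed in: the last pictures show the five offcuts in the bin, the pot inside the ring (about 6 mm off centre) and the three blocks in a square row on the shelf; no verdict came back.

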